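# Turn the backwards caddy insert round

### The job

One of the two steel brush caddies on the grooming table has its bamboo insert in back to front: the insert's cut-down end stands against the caddy's high end wall instead of at the caddy's low lip. Lift that insert clear of its caddy, turn it half a turn and lower it back, fully home, so that its cut-down end is at the low lip. Do not let go of it in the air, and leave the insert in the other caddy where it is.

Things in the scene. Friction and masses are not known exactly. Their poses are not given: they have to be found in the camera images.
- caddy: Steel open box, one of two alike, fixed to the table, holding the backwards insert. Floor 5 mm thick. Inside 156 x 116 mm (x by y) at the floor; 4 mm walls lean out to 168 x 128 mm at the rim, 45 mm above the table. The end at +x is a low lip only 17 mm above the table; the other three walls are high. Origin: centre of underside, on the table; z up, x lengthwise towards the low lip.
- insert: Bamboo tray in it, back to front: 150 x 110 mm (x by y), 38 mm high, walls, floor 5 mm, 0.2-0.4 kg, 3 mm play, origin 5 mm above the caddy's. End at +x cut down to 12 mm, that half one open bay; the -x half has two pockets, high end. Handle: central square post 26 x 26 mm, faces square to x and y, top 100 mm above underside; grip its top 40 mm. Origin: centre of underside; z up, x to cut-down end.
- insert_bay (a point): Point on that insert in the middle of its open bay, on the axis 45 mm from its origin towards the cut-down end (+x), 5 mm above its underside.
- other_insert: The same kind of insert, the right way round in the other caddy and with a small steel comb lying in its bay; to be left alone. Origin: centre of its underside; x towards its cut-down end.
Not all that is in view belongs to the job. What is shaped like the insert but red is not meant.

How it is judged:
By the outcome, as a careful person would: the job done as asked, in the order asked, and still so for the second after the job is handed in, with the robot touching nothing.
It also fails if it takes over 38 s, if anything falls off the work surface, if the arm or the gripper's body presses on something with over 40 N, if the wrist force passes 120 N, or if a joint passes its speed limit or range.

### The arm

A 7-joint arm with a two-finger parallel gripper is mounted at the origin on the work surface. World frame = base frame: x ahead of the robot, y to its left, z up, the work surface at z = 0. Lengths are in mm, angles in rad, forces in N, time in s.
With the tool pointing down it reaches from about 375 to 925 mm from the base axis. Payload 3.1 kg.
Tool frame: the origin (TCP) lies on the centre line of the jaws, within the pads' length; the fingertips stand manip.nose_length ahead of it and the grasp point (between the pads) is the TCP (manip.nose_length is the distance from the TCP to the fingertips, in mm); z points along the fingers, y is the line along which they close (so a half turn about z gives the same grasp; the last joint's range is limited). The gripper opens to 85 mm and grips with 20 to 120 N. Pads are 22 mm wide; open, the fingers measure 114 mm over their backs; the gripper's body (76 mm by 85 mm) begins 54 mm behind the grasp point. The pads swing forward as they close: fully open they stand 13 mm farther back than shut.
Start: joints at [-0.098, 0.383, 0.044, 1.598, -0.018, 1.161, -0.05], TCP at [650.003, 0.022, 250.269] pointing down, gripper open.
Joint ranges: [-2.61, 2.61], [-0.41, 2.15], [-1.48, 1.57], [0, 2.5], [-1.57, 4.71], [0.05, 1.97], [-2.85, 2.85]. Speed limits (rad/s): [2.79, 2.79, 3.14, 3.14, 3.14, 3.14, 3.14].

### API

Orientations are given as a unit quaternion [x, y, z, w].
In Python, from cell import monitor, cams, order, manip gives the robot as it stands.
- The arm moves only by the tool carry_out, never from a script. Its arguments are lists of equal length, an entry for each row: "grip": the closure, from -1 (fully open) to 1 (shut); "xyz": the shift along the tool's x, y, z in cm, a list of three; "spin": the turn about the tool's z in degrees. A call has 1 to 20 rows; each row is the pose to reach, as a shift and turn from the pose commanded when the call began, along the tool's axes at that moment; what a row does not reach only later rows make up. A row lasts 1/8 s, in which the tool goes at most 62.5 mm and 10.7 degrees, less where a joint would pass 70% of its speed; a pose out of reach is approached as far as the arm can. A call with a gripper value outside its range is refused whole. The fingers move at their own pace and stop on an object; "squeeze" is the grip in N (left out, the last holds). Time passes only in rows, so rows that repeat a pose let the fingers close. It gives the time, the measured TCP pose, the force, the opening and the grip force at its end, in the units of the state.
- monitor.state(): the state, without advancing time (a new reading comes with each control period).
- cams.get_image(name): name is "scene" or "side" or "wrist"; returns a dict with "frame" (400x640x3 uint8, red, green, blue), "range_z" (400x640 float32, mm along the optical axis (not along the pixel's ray), 0 where there is no reading), "camera_matrix" (3x3 intrinsics, pixels), "view" (4x4, takes a point from world to camera coordinates). Camera axes: x right, y down, z forward; pixel columns grow to the right and rows downward; lengths in mm; the calibration is good to about 2 mm. A picture is of the moment at which its call begins.
- order.finish_job(): hands the job in; it is judged then, once.
The state is a dict: "t": time; "joint_pos": joint angles; "qvel": joint speeds; "joint_efforts": joint torques, N m; "tcp_pos": TCP position; "tcp_rot": TCP orientation; "force": force on the tool from outside, world axes, zero at the start; "torque": the same for the moment, N m; "width": finger opening in mm; "finger_force": force on a finger pad.
Only numpy, scipy, OpenCV 4.12 (cv2) and the standard library are available. Lean on these libraries where they do the work, as an engineer would, in place of code of your own. Each camera call takes 0.05 s, during which the arm holds its last target. There are 200 camera calls.

## Working session

There is one attempt and no reset: what is moved stays moved. The work goes in short steps, Python scripts to look and compute and a tool call to move; the robot and the scene stay as the last step left them, time stands still between calls to the robot, and variables do not carry over. Pictures are saved under pics/ and viewed, at most 10 in all, crops included, and the job is handed in when it is done.

Besides the shell and the picture viewer there is one more tool, called after "Call:" by a JSON object that holds its "name" and its "arguments", one argument or row to a line. carry_out: Moves the arm, as the interface text tells. Its arguments: {"type":"object","properties":{"grip":{"type":"array","items":{"type":"number"}},"xyz":{"type":"array","items":{"type":"array","items":{"type":"number"}}},"spin":{"type":"array","items":{"type":"number"}},"squeeze":{"type":"number"}},"required":["grip","xyz","spin"]}

```bash
mkdir -p pics; cat > h.py <<'E'
import numpy as np, cv2
from cell import monitor, cams, order, manip
def shot(n,f):
    d=cams.get_image(n); cv2.imwrite(f'pics/{f}.png',d['frame'][...,::-1]); np.savez(f'pics/{f}.npz',**d); return d
def cloud(d):
    K=np.array(d['camera_matrix']);Z=d['range_z'].astype(float);v,u=np.mgrid[:400,:640]
    P=np.stack([(u-K[0,2])/K[0,0]*Z,(v-K[1,2])/K[1,1]*Z,Z,np.ones_like(Z)],-1)
    W=P@np.linalg.inv(np.array(d['view'])).T; W=W[...,:3]; W[Z<=0]=np.nan; return W
E
python3 - <<'E'
from h import *
a=shot('scene','s0');b=shot('side','d0');c=shot('wrist','w0')
cv2.imwrite('pics/all0.png',np.vstack([a['frame'],])[...,::-1])
print(monitor.state(),manip.nose_length)
for d in(a,b,c): print(np.round(np.linalg.inv(d['view']),2).tolist())
E
```

```text
{'t': 0.15, 'joint_pos': array([-0.09779974,  0.38363833,  0.04382185,  1.59922124, -0.0178974 ,
        1.16115399, -0.04988786]), 'qvel': array([-0.0016751 , -0.00276067, -0.00120732, -0.00492808,  0.00088596,
        0.00121449,  0.00143837]), 'joint_efforts': array([ 2.19941270e-03, -4.34053266e+01,  1.02680024e+00, -2.49981201e+01,
        1.06983635e-02,  7.30535554e-03,  3.91670756e-05]), 'tcp_pos': array([6.49310072e+02, 1.80554573e-02, 2.49177409e+02]), 'tcp_rot': array([ 7.07067624e-01,  7.07145208e-01, -7.50870719e-04, -6.82167639e-04]), 'force': array([-0.61856497,  0.1086813 , -0.4765218 ]), 'torque': array([-0.04623686, -0.01753937,  0.01935703]), 'finger_force': 0.0, 'width': 86.02653879420399} 19.0
[[0.53, 0.58, -0.62, 1082.39], [0.85, -0.38, 0.37, -349.67], [-0.02, -0.72, -0.69, 705.28], [0.0, 0.0, 0.0, 1.0]]
[[0.75, -0.29, 0.59, 11.91], [-0.66, -0.36, 0.66, -568.95], [0.02, -0.88, -0.47, 440.17], [0.0, 0.0, 0.0, 1.0]]
[[1.0, 0.0, -0.0, 650.04], [0.0, -0.97, -0.26, 65.99], [-0.0, 0.26, -0.97, 373.25], [0.0, 0.0, 0.0, 1.0]]
```

View pics/s0.png

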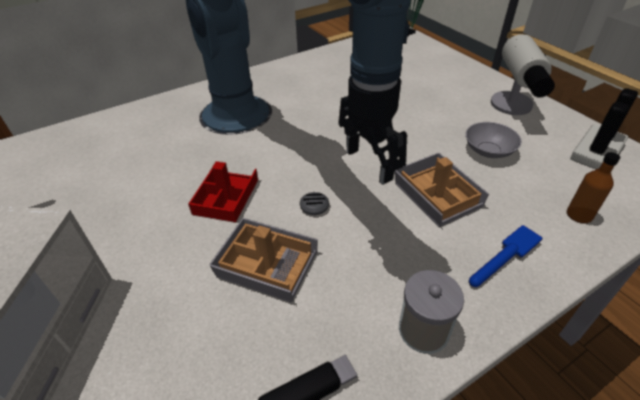

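View pics/d0.png

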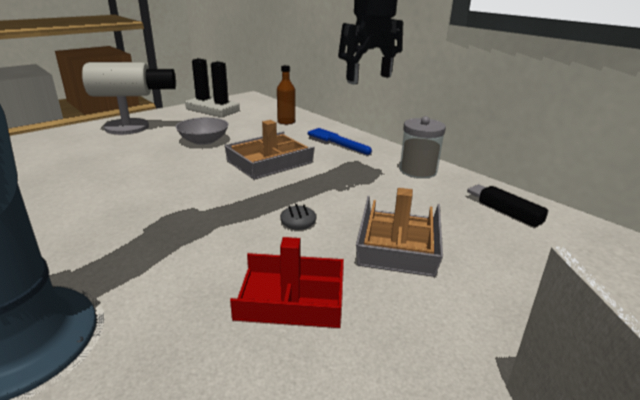

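The scene view shows the caddy with the comb around (265,258), which is to be left alone. The comb-less target caddy is around (440,187), with its post top near (442,160). The side view shows the target at (270,150).

```bash
python3 - <<'E'
from h import *
a=np.load('pics/s0.npz');b=np.load('pics/d0.npz')
A=a['frame'][140:230,385:500,::-1];B=b['frame'][110:185,215:325,::-1]
cv2.imwrite('pics/c0.png',np.vstack([cv2.resize(A,(460,360),interpolation=2),cv2.resize(B,(460,230),interpolation=2)]))
W=cloud(a);R=W[140:230,385:500].reshape(-1,3);C=a['frame'][140:230,385:500].reshape(-1,3).astype(int)
wood=(C[:,0]-C[:,2]>30)
def rect(m,n):
    q=R[m];print(n,len(q),np.round(np.median(q,0),1),q.min(0).round(),q.max(0).round(),cv2.minAreaRect(q[:,:2].astype(np.float32)))
rect(wood&(R[:,2]>100),'posttop');rect(wood&(R[:,2]>55),'post')
rect((R[:,2]>15)&(R[:,2]<60),'caddy'); rect(wood&(R[:,2]<60)&(R[:,2]>5),'wood')
W2=cloud(b);R=W2[110:185,215:325].reshape(-1,3);C=b['frame'][110:185,215:325].reshape(-1,3).astype(int);wood=(C[:,0]-C[:,2]>30)
rect(wood&(R[:,2]>101),'posttop');rect(wood&(R[:,2]>55),'post');rect((R[:,2]>15)&(R[:,2]<60),'caddy')
E
```

```text
posttop 115 [600.5 253.4 105.4] [585. 242. 100.] [612. 270. 109.] ((598.0093383789062, 256.1043395996094), (27.445140838623047, 27.250154495239258), 85.89960479736328)
post 358 [605.  247.5  89. ] [583. 241.  55.] [613. 270. 109.] ((598.33837890625, 256.1670837402344), (28.85306739807129, 27.9624080657959), 84.71861267089844)
caddy 2961 [607.8 253.   36. ] [501. 184.  15.] [687. 476.  59.] ((595.586181640625, 330.0461730957031), (181.53123474121094, 297.10858154296875), 1.7145980596542358)
wood 2031 [615.4 253.6  28.7] [511. 196.   7.] [678. 325.  59.] ((594.5784301757812, 261.3598937988281), (122.74853515625, 160.52235412597656), 85.91160583496094)
posttop 47 [594.  253.2 103.4] [583. 242. 101.] [607. 270. 105.] ((595.2824096679688, 256.54913330078125), (28.402854919433594, 24.003774642944336), 86.77266693115234)
post 307 [589.  246.4  82.5] [581. 240.  55.] [607. 271. 105.] ((594.5712280273438, 255.4386749267578), (30.460189819335938, 26.24140739440918), 87.63078308105469)
caddy 2609 [593.5 255.1  32.8] [504. 183.  15.] [840. 654.  60.] ((685.0319213867188, 373.1199035644531), (489.4495544433594, 300.1100158691406), 60.24110412597656)
```

View pics/c0.png

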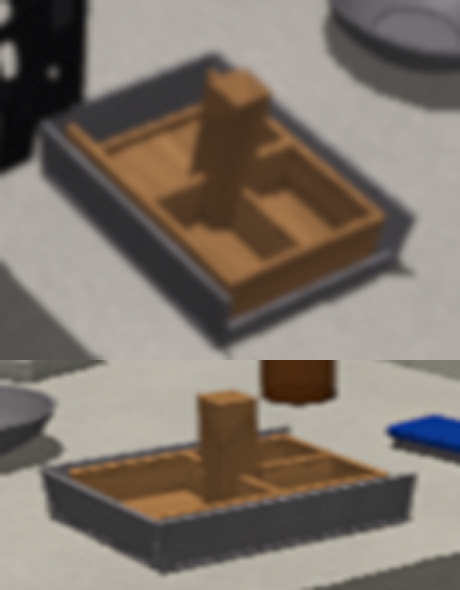

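The crops show the pockets (tall end) of this insert at the low lip, towards world +x, and the open bay at the high wall. So this is the backwards one, with the post at about (597,256) and a yaw of about -4°. I'll move above it, turned by -86° so the later half turn stays within the joint 7 range.

Call:
{"name": "carry_out", "arguments": {
  "grip": [-1, -1, -1, -1, -1, -1, -1, -1, -1, -1, -1, -1],
  "xyz": [
    [1.5, -0.3, 0],
    [4.5, -0.9, 0],
    [8, -1.6, 0],
    [11.5, -2.3, 0],
    [15, -3, 0],
    [18.5, -3.8, 0],
    [21.5, -4.4, 0],
    [24, -4.9, 0],
    [25.2, -5.2, 0],
    [25.6, -5.3, 0],
    [25.6, -5.3, 0],
    [25.6, -5.3, 0]
  ],
  "spin": [-6, -15, -25, -35, -45, -55, -65, -74, -81, -86, -86, -86]
}}

```text
t: 1.65
tcp_pos: [597.1, 255.3, 249.9]
tcp_rot: [0.036, 0.999, -0.0, -0.0]
force: [0.8, -0.3, -0.8]
width: 85.1
finger_force: 0.0
```

```bash
python3 - <<'E'
from h import *
c=shot('wrist','w1'); s=monitor.state(); print(s['t'],s['joint_pos'].round(2),s['tcp_pos'],s['force'],np.linalg.inv(c['view']).round(2)[:3,3])
from scipy.spatial.transform import Rotation as Ro
print(Ro.from_quat(s['tcp_rot']).as_matrix().round(3).tolist())
W=cloud(c);H=W[...,2];C=c['frame'].astype(int)
near=(np.hypot(W[...,0]-597,W[...,1]-256)<130)
wood=(C[...,0]-C[...,2]>25)&near
def rect(m,n):
    q=W[m];print(n,len(q),np.round(np.median(q,0),1),cv2.minAreaRect(q[:,:2].astype(np.float32)))
rect(wood&(H>101)&(H<115),'top');rect(wood&(H>38)&(H<48),'insert rim');rect(near&~wood&(H>38)&(H<55),'caddy rim');rect(near&~wood&(H>12)&(H<60),'caddy')
E
```

```text
1.7 [-0.23  0.4  -0.3   1.58  0.13  1.17  0.94] [597.18047097 255.22024284 250.04372779] [0.03744882 0.12867626 0.05335902] [532.25 260.44 374.22]
[[-0.997, 0.072, -0.0], [0.072, 0.997, -0.001], [0.0, -0.001, -1.0]]
top 675 [595.5 257.8 105.4] ((596.142822265625, 258.064453125), (25.620878219604492, 25.249164581298828), 85.8174057006836)
insert rim 1928 [602.  254.2  43.3] ((596.634033203125, 257.9217529296875), (110.1259536743164, 149.48135375976562), 86.06819152832031)
caddy rim 2036 [557.5 268.   44.5] ((594.2417602539062, 258.56536865234375), (135.58485412597656, 172.76885986328125), 86.50083923339844)
caddy 4066 [559.6 272.4  38.1] ((594.5810546875, 258.54461669921875), (135.58485412597656, 173.44871520996094), 86.50083923339844)
```

View pics/w1.png

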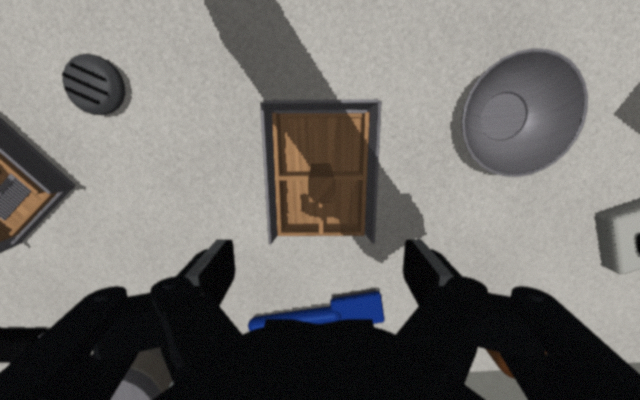

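Wrist view: the caddy spans about (265–380, 100–240). The cut-down bay is at the top, against the high wall (world -x), and the pockets are at the low lip at the bottom. The post top measures 105 mm high and 25.6 mm square, the insert rim 110 x 149.5 mm, and the caddy rim 136 mm wide, all as given. Next I'll descend and grip.

Call:
{"name": "carry_out", "arguments": {
  "grip": [-1, -1, -1, -1, -1, -1, -1, -1, 0.3, 0.6, 1, 1, 1, 1, 1, 1],
  "xyz": [
    [0.06, 0.12, 1.5],
    [0.06, 0.12, 4.5],
    [0.06, 0.12, 8.5],
    [0.06, 0.12, 12],
    [0.06, 0.12, 14.5],
    [0.06, 0.12, 15.8],
    [0.06, 0.12, 16.2],
    [0.06, 0.12, 16.2],
    [0.06, 0.12, 16.2],
    [0.06, 0.12, 16.2],
    [0.06, 0.12, 16.2],
    [0.06, 0.12, 16.2],
    [0.06, 0.12, 16.2],
    [0.06, 0.12, 16.2],
    [0.06, 0.12, 16.2],
    [0.06, 0.12, 16.2]
  ],
  "spin": [0, 0, 0, 0, 0, 0, 0, 0, 0, 0, 0, 0, 0, 0, 0, 0],
  "squeeze": 60
}}

```text
t: 3.7
tcp_pos: [596.8, 257.8, 88.8]
tcp_rot: [0.035, 0.999, 0.0, 0.0]
force: [-0.7, 0.8, 3.3]
width: 25.4
finger_force: 60.1
```

Call:
{"name": "carry_out", "arguments": {
  "grip": [1, 1, 1, 1, 1, 1, 1, 1, 1, 1],
  "xyz": [
    [0, 0, -0.5],
    [0, 0, -1.2],
    [0, 0, -2.2],
    [0, 0, -3.5],
    [0, 0, -5],
    [0, 0, -6.8],
    [0, 0, -8.5],
    [0, 0, -9.6],
    [0, 0, -10],
    [0, 0, -10]
  ],
  "spin": [0, 0, 0, 0, 0, 0, 0, 0, 0, 0]
}}

```text
t: 4.95
tcp_pos: [596.4, 257.2, 188.2]
tcp_rot: [0.035, 0.999, -0.0, -0.0]
force: [-0.0, -0.3, -4.0]
width: 25.2
finger_force: 59.1
```

Call:
{"name": "carry_out", "arguments": {
  "grip": [1, 1, 1, 1, 1, 1, 1, 1, 1, 1, 1, 1],
  "xyz": [
    [0, 0, 0],
    [0, 0, 0],
    [0, 0, 0],
    [0, 0, 0],
    [0, 0, 0],
    [0, 0, 0],
    [0, 0, 0],
    [0, 0, 0],
    [0, 0, 0],
    [0, 0, 0],
    [0, 0, 0],
    [0, 0, 0]
  ],
  "spin": [3, 9, 17, 26, 35, 44, 53, 62, 71, 80, 87, 90]
}}

```text
t: 6.45
tcp_pos: [595.6, 257.2, 186.9]
tcp_rot: [0.732, 0.681, -0.001, -0.0]
force: [0.6, 0.2, -2.8]
width: 25.0
finger_force: 59.2
```

Call:
{"name": "carry_out", "arguments": {
  "grip": [1, 1, 1, 1, 1, 1, 1, 1, 1, 1, 1, 1, 1],
  "xyz": [
    [0, 0, 0],
    [0, 0, 0],
    [0, 0, 0],
    [0, 0, 0],
    [0, 0, 0],
    [0, 0, 0],
    [0, 0, 0],
    [0, 0, 0],
    [0, 0, 0],
    [0, 0, 0],
    [0, 0, 0],
    [0, 0, 0],
    [0, 0, 0]
  ],
  "spin": [3, 9, 17, 26, 35, 44, 53, 62, 71, 80, 87, 90, 90]
}}

```text
t: 8.07
tcp_pos: [595.7, 257.4, 187.1]
tcp_rot: [0.999, -0.034, -0.001, 0.001]
force: [-0.5, 0.1, -2.5]
width: 25.4
finger_force: 59.2
```

```bash
python3 - <<'E'
from h import *
c=shot('wrist','w2');a=shot('scene','s2');b=shot('side','d2'); s=monitor.state(); print(s['t'],s['joint_pos'].round(2),s['tcp_pos'],s['tcp_rot'].round(4),s['force'],s['width'])
cv2.imwrite('pics/m2.png',np.hstack([np.vstack([c['frame'][:,:],]),]) [...,::-1])
cv2.imwrite('pics/m3.png',np.vstack([cv2.resize(a['frame'][60:260,320:540],(550,300)),cv2.resize(b['frame'][50:190,190:350],(550,300))])[...,::-1])
for n,d in(('w',c),('s',a),('d',b)):
    W=cloud(d);H=W[...,2];C=d['frame'].astype(int)
    near=(np.hypot(W[...,0]-597,W[...,1]-256)<130); wood=(C[...,0]-C[...,2]>25)&near
    def rect(m,t):
        q=W[m]
        if len(q)>5: r=cv2.minAreaRect(q[:,:2].astype(np.float32));print(n,t,len(q),np.round(np.median(q,0),1),np.round(r[0],1),np.round(r[1],1),round(r[2],1))
    rect(wood&(H>199),'top');rect(wood&(H>135)&(H<147),'rim');rect(wood&(H>98)&(H<147),'insert');rect(near&~wood&(H>12)&(H<60),'caddy');rect(near&~wood&(H>40)&(H<60),'caddyrim')
E
```

```text
8.225 [-0.7   0.45  0.29  1.67 -0.15  1.05 -2.  ] [596.10578967 257.28836802 187.68597538] [ 9.994e-01 -3.440e-02 -5.000e-04  2.000e-04] [-1.25773755 -0.32088618 -3.2691999 ] 25.613792733633968
w top 3318 [598.5 257.4 203.9] [595.5 240.2] [96.5 26.5] 86.4
w rim 5338 [601.7 259.7 141.5] [597.  257.3] [109.9 147.6] 86.3
w insert 24506 [625.8 255.8 109.8] [597.  257.3] [109.9 147.7] 86.3
w caddy 848 [677.6 250.6  17.1] [678.5 253.2] [135.5   8.2] 86.1
w caddyrim 118 [677.6 190.5  44.5] [678.3 253.2] [135.5   7.9] 86.1
s top 58 [605.6 259.  203.6] [607.7 266.1] [38.9 25.3] 62.8
s rim 698 [596.9 243.3 140.6] [595.5 255.9] [112.5 153.1] 86.4
s insert 2916 [609.6 252.2 120.9] [596.1 255.7] [112.6 154.4] 86.6
s caddy 1275 [623.6 221.6  29.1] [594.9 256.7] [138.7 177. ] 86.7
s caddyrim 293 [606.7 195.   44. ] [594.9 256.7] [138.7 177. ] 86.7
d top 23 [586.5 259.4 202.2] [592.  238.8] [20.6 65.1] 4.9
d rim 504 [575.2 244.9 138.8] [595.5 256. ] [114.  152.5] 86.3
d insert 1880 [571.6 212.  127.6] [595.  255.5] [115.  153.2] 86.2
d caddy 1750 [578.2 247.9  29.1] [594.1 257.7] [140.8 175.4] 86.8
d caddyrim 281 [564.  230.6  42.2] [592.5 258. ] [140.7 172.1] 86.7
```

View pics/w2.png

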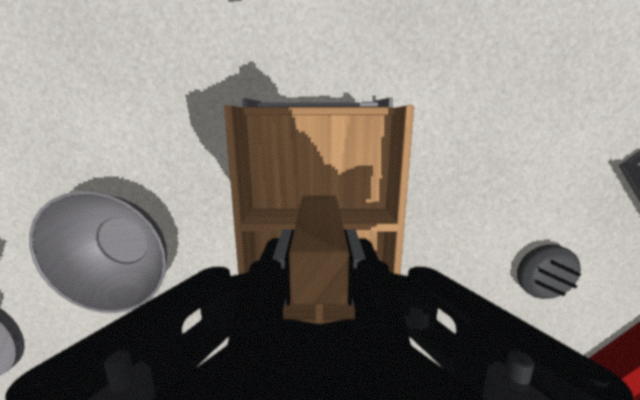

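View pics/m3.png

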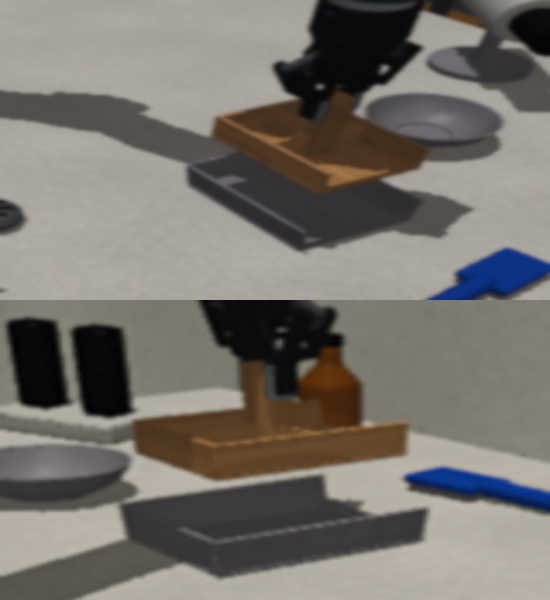

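The insert is held level, with its cut-down end now towards world +x. Both views show the insert (scene crop ~(320,145)) straight above the empty caddy (~(300,205)), and all cameras agree it must shift about +1.2 mm in y. I'll lower it in stages, watching the force.

Call:
{"name": "carry_out", "arguments": {
  "grip": [1, 1, 1, 1, 1, 1, 1, 1, 1, 1, 1, 1],
  "xyz": [
    [0, -0.12, 0.5],
    [0, -0.12, 1.5],
    [0, -0.12, 3],
    [0, -0.12, 4.2],
    [0, -0.12, 5],
    [0, -0.12, 5.8],
    [0, -0.12, 6.5],
    [0, -0.12, 7.2],
    [0, -0.12, 7.8],
    [0, -0.12, 8.2],
    [0, -0.12, 8.5],
    [0, -0.12, 8.5]
  ],
  "spin": [0, 0, 0, 0, 0, 0, 0, 0, 0, 0, 0, 0]
}}

```text
t: 9.72
tcp_pos: [596.5, 258.4, 103.1]
tcp_rot: [0.999, -0.035, -0.0, 0.0]
force: [-0.2, 0.6, -2.6]
width: 25.2
finger_force: 59.2
```

No contact yet, and the insert is well inside the walls. I'll lower it the rest of the way slowly.

Call:
{"name": "carry_out", "arguments": {
  "grip": [1, 1, 1, 1, 1, 1, 1, 1, 1, 1],
  "xyz": [
    [0, 0, 0.25],
    [0, 0, 0.5],
    [0, 0, 0.75],
    [0, 0, 1.0],
    [0, 0, 1.2],
    [0, 0, 1.35],
    [0, 0, 1.45],
    [0, 0, 1.5],
    [0, 0, 1.55],
    [0, 0, 1.55]
  ],
  "spin": [0, 0, 0, 0, 0, 0, 0, 0, 0, 0]
}}

```text
t: 10.98
tcp_pos: [596.5, 258.4, 88.8]
tcp_rot: [0.999, -0.035, -0.0, -0.0]
force: [-3.7, -1.5, 5.7]
width: 25.7
finger_force: 60.4
```

```bash
python3 - <<'E'
from h import *
c=shot('wrist','w3');a=shot('scene','s3');b=shot('side','d3'); s=monitor.state(); print(s['t'],s['tcp_pos'],s['force'],s['torque'],s['width'])
for n,d in(('w',c),('s',a),('d',b)):
    W=cloud(d);H=W[...,2];C=d['frame'].astype(int)
    near=(np.hypot(W[...,0]-597,W[...,1]-256)<130); wood=(C[...,0]-C[...,2]>25)&near
    def rect(m,t):
        q=W[m]
        if len(q)>5: r=cv2.minAreaRect(q[:,:2].astype(np.float32));print(n,t,len(q),np.round(np.median(q,0),1),np.round(r[0],1),np.round(r[1],1),round(r[2],1))
    rect(wood&(H>36)&(H<50),'rim');rect(wood&(H>5)&(H<50),'insert');rect(near&~wood&(H>12)&(H<60),'caddy')
    q=W[wood&(H>5)&(H<20)]; 
    if len(q)>50: # floor plane of insert
        x=np.linalg.lstsq(np.c_[q[:,:2]-[597,257],np.ones(len(q))],q[:,2],rcond=None)[0];print('floor',x.round(4))
E
```

```text
11.125 [596.54164138 258.38658242  88.85916135] [-4.44681265 -1.65821751  5.33189603] [-0.27822518  0.76913646  0.07266677] 25.56793594952704
w rim 5605 [602.6 261.5  43.2] [597.4 258.6] [110.2 148.3] 86.1
w insert 24751 [626.5 256.5  11.6] [598.  255.3] [116.8 149.9] 86.4
w caddy 9551 [642.1 254.8  36.4] [596.5 258.5] [136. 172.] 86.3
floor [ 1.5600e-02 -9.0000e-04  1.0989e+01]
s rim 633 [597.1 244.6  42.1] [598.3 253.6] [119.5 169.7] 85.6
s insert 2135 [610.5 258.8  21.2] [597.3 253.7] [119.5 171.6] 85.6
s caddy 1117 [614.5 199.1  35.9] [595.2 257.6] [139.2 175.7] 86.2
floor [0.00000e+00 9.00000e-04 1.23426e+01]
d rim 437 [575.1 257.   40.6] [596.4 261.8] [124.5 152.7] 85.8
d insert 881 [582.3 263.6  35.8] [598.  260.7] [123.4 158.1] 87.0
d caddy 1206 [554.4 196.2  30.9] [594.3 256.7] [138.2 175.6] 86.3
floor [-5.54000e-02  1.70000e-03  1.54159e+01]
```

It's home: the TCP height of 88.8 and the rim height of 43.2 both match the original seating. There is a slight -x force, probably from touching the lip, so I'll ease back about 1 mm and check the force again.

Call:
{"name": "carry_out", "arguments": {
  "grip": [1, 1, 1, 1, 1],
  "xyz": [
    [-0.05, 0, 0],
    [-0.1, 0, 0.02],
    [-0.1, 0, 0.05],
    [-0.1, 0, 0.05],
    [-0.1, 0, 0.05]
  ],
  "spin": [0, 0, 0, 0, 0]
}}

```text
t: 11.75
tcp_pos: [596.5, 258.4, 88.8]
tcp_rot: [0.999, -0.035, 0.001, -0.0]
force: [-3.7, -1.6, 8.2]
width: 25.2
finger_force: 60.5
```

Fully seated, with the position and height unchanged. Now I'll open, let it settle and go straight up.

Call:
{"name": "carry_out", "arguments": {
  "grip": [0.6, 0.2, -0.2, -0.6, -1, -1, -1, -1, -1, -1, -1, -1, -1, -1, -1, -1],
  "xyz": [
    [-0.1, 0, 0],
    [-0.1, 0, 0],
    [-0.1, 0, 0],
    [-0.1, 0, 0],
    [-0.1, 0, 0],
    [-0.1, 0, 0],
    [-0.1, 0, -0.5],
    [-0.1, 0, -1.5],
    [-0.1, 0, -3],
    [-0.1, 0, -5],
    [-0.1, 0, -8],
    [-0.1, 0, -11],
    [-0.1, 0, -14],
    [-0.1, 0, -15.5],
    [-0.1, 0, -16],
    [-0.1, 0, -16]
  ],
  "spin": [0, 0, 0, 0, 0, 0, 0, 0, 0, 0, 0, 0, 0, 0, 0, 0]
}}

```text
t: 13.75
tcp_pos: [594.2, 258.5, 246.8]
tcp_rot: [0.999, -0.035, -0.0, 0.0]
force: [-0.0, -0.3, 0.2]
width: 85.3
finger_force: 0.0
```

```bash
python3 - <<'E'
from h import *
c=shot('wrist','w4');a=shot('scene','s4');b=shot('side','d4'); s=monitor.state(); print(s['t'],s['tcp_pos'],s['force'])
cv2.imwrite('pics/m4.png',np.vstack([np.hstack([cv2.resize(a['frame'][140:230,385:500],(400,300)),cv2.resize(b['frame'][105:185,215:325],(400,300))]),cv2.resize(c['frame'][50:350,120:520],(800,300))])[...,::-1])
for n,d in(('w',c),('s',a),('d',b)):
    W=cloud(d);H=W[...,2];C=d['frame'].astype(int)
    near=(np.hypot(W[...,0]-597,W[...,1]-256)<110); wood=(C[...,0]-C[...,2]>25)&near
    def rect(m,t):
        q=W[m]
        if len(q)>5: r=cv2.minAreaRect(q[:,:2].astype(np.float32));print(n,t,len(q),np.round(np.median(q,0),1),np.round(r[0],1),np.round(r[1],1),round(r[2],1))
    rect(wood&(H>36)&(H<50),'rim');rect(wood&(H>101)&(H<115),'top');rect(near&~wood&(H>12)&(H<60),'caddy')
    for sx in(-1,1):
        q=W[wood&(H>38)&(H<47)&(sx*(W[...,0]-597)>30)]
        if len(q):print(sx,len(q),np.median(q[:,2]).round(2))
E
```

```text
13.9 [593.68869568 258.30212711 245.65018221] [ 0.44805368 -0.06112451 -0.50566408]
w rim 2072 [591.8 261.2  43.4] [597.2 258.6] [109.8 148.9] 86.2
w top 672 [597.8 258.8 105.5] [597.5 258.7] [24.6 25.1] 85.7
w caddy 4507 [589.7 266.2  36.6] [595.3 258.6] [135.6 174.2] 86.4
-1 794 43.42
1 386 43.35
s rim 674 [596.5 246.   42.3] [601.5 256.4] [119.3 170.1] 83.0
s top 107 [598.7 255.5 105.3] [598.4 257.6] [27.7 27.5] 82.8
s caddy 1205 [608.2 206.6  36.8] [596.1 256.4] [138.4 176.9] 86.7
-1 193 42.77
1 116 42.79
d rim 447 [576.4 257.3  40.5] [596.3 262.1] [124.8 153.8] 85.9
d top 48 [594.5 254.5 103.2] [595.3 255.2] [24.1 28.8] 2.0
d caddy 1214 [553.9 196.3  30.8] [594.7 256.2] [139.2 176.1] 86.8
-1 159 40.84
1 37 40.77
```

View pics/m4.png

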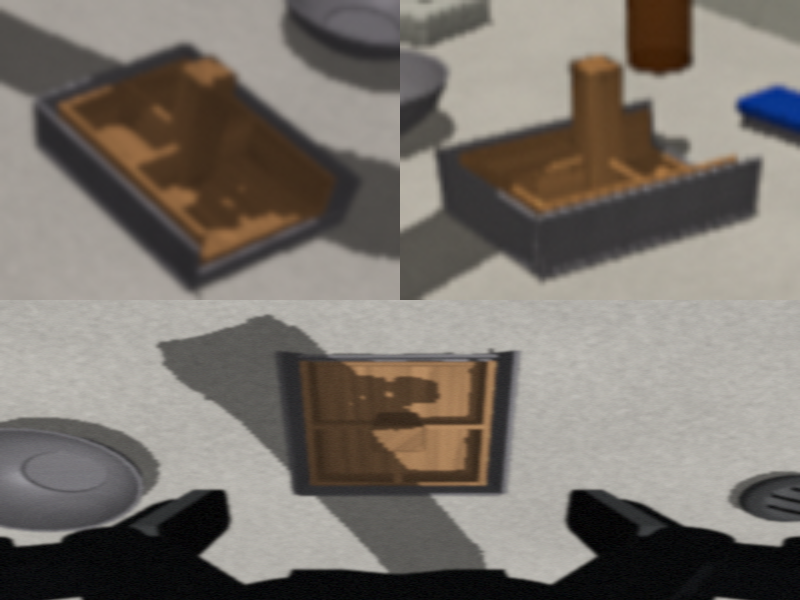

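The pictures show the insert seated level, with its rim at 43.4 mm at both ends and its post top at 105.5 mm, as before. The open bay is at the low lip (top of the wrist view, ~(400,360)), and the gripper is clear.

```bash
python3 -c "
from cell import order
print(order.finish_job())"
```

```text
the job is handed in; nothing more can be done
None
```

The backwards insert has been lifted out, turned half a turn and lowered fully home with its cut-down end at the low lip; the other insert was not touched, and the job was handed in at about 14 s.

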